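Close up the filter hatch of the bench dust box and hold it on its new seal

ROBOT

A 6-joint arm with a two-finger parallel gripper is mounted at the origin on the work surface. World frame = base frame: x ahead of the robot, y to its left, z up, the work surface at z = 0. Lengths are in m, angles in degrees, forces in N, time in s.
With the tool pointing down it reaches from about 0.275 to 0.75 m from the base axis. Payload 10.2 kg.
Tool frame: the origin (TCP) lies midway between the tips of the shut fingers; the grasp point (between the pads) lies 19 mm behind it (hold_point_z is the z of the grasp point in the tool frame, in m); z points along the fingers, y is the line along which they close (so a half turn about z gives the same grasp; the last joint's range is limited). The gripper opens to 85 mm and grips with 20 to 120 N. Pads are 22 mm wide; open, the fingers measure 114 mm over their backs; the gripper's body (76 mm by 85 mm) begins 54 mm behind the grasp point. The pads swing forward as they close: fully open they stand 13 mm farther back than shut.
Start: joints at [51.658, 17.928, 85.812, -0, 76.261, -12.8], TCP at [0.226, 0.474, 0.2] pointing down, gripper open.
Joint ranges: [-168.41, 168.41], [-55.51, 124.54], [10.69, 146.95], [-70.63, 250.63], [1, 178], [-165.06, 165.06]. Speed limits (degrees/s): [136.94, 136.94, 172.46, 180, 180, 180].

INTERFACE

Orientations are given as a 3x3 rotation matrix whose columns are the frame's x, y, z axes.
In Python, from bench import sense, get_image, sign_off, find_in, hold_point_z gives the robot as it stands.
- The arm moves only by the tool move_arm, never from a script. Its argument "increments" is one flat list of numbers, 7 for each row, row after row: the turn, a rotation vector about the tool's x, y, z in degrees, then the shift along the tool's x, y, z in m, then the gripper's target within -1 to 1 (shut at 1, half-way at 0, fully open at -1). A call has 1 to 12 rows; each row is the pose to reach, as a shift and turn from the pose commanded when the call began, along the tool's axes at that moment; what a row does not reach only later rows make up. A row lasts 1/12 s, in which the tool goes at most 41.7 mm and 7.16 degrees, less where a joint would pass 70% of its speed; a pose out of reach is approached as far as the arm can. A call with a gripper value outside its range is refused whole. The fingers move at their own pace and stop on an object; "newtons" is the grip in N (left out, the last holds). Time passes only in rows, so rows that repeat a pose let the fingers close. It gives the time, the measured TCP pose, the force, the opening and the grip force at its end, in the units of the state.
- sense(): the state, without advancing time (a new reading comes with each control period).
- get_image(name): name is "side" or "top" or "wrist"; returns a dict with "pixels" (384x512x3 uint8, blue, green, red), "depth" (384x512 float32, m along the optical axis (not along the pixel's ray), 0 where there is no reading), "K" (3x3 intrinsics, pixels), "world_to_cam" (4x4, takes a point from world to camera coordinates); the wrist camera has in their place "T_tool_cam" (4x4, takes a point from camera to tool coordinates, whose origin is the TCP and whose axes are the flange's). Camera axes: x right, y down, z forward; pixel columns grow to the right and rows downward; lengths in m; the calibration is good to about 2 mm. The wrist camera is an equidistant fisheye: a pixel r from the principal point sees the ray r / f radians off the axis. A picture is of the moment at which its call begins: read the wrist's pose just before it.
- sign_off(): hands the job in; it is judged then, once.
Trained networks look in a picture, given as the dict that the camera call returned (one of the last four; its "shot" number tells which), for a name from the list of things; names that differ only in an ending like _2 or _b are one class to them, and where a whole thing is asked for, a point or a joint stands for the part that bears it (a point fixed in the world has none). Each returns a list of dicts, best first, with "confidence" (0 to 1); they miss things now and then, are a little off and sometimes report something else, mostly with a low value. They report only what shows in the picture. A call takes as long as a camera call.
- find_in(picture, thing): "at" ([x, y, z] in m, in the coordinates of the camera as it stood for that picture, good to about 4 mm: the middle of the surface that is visible of it).
The state is a dict: "time": time; "qpos": joint angles; "joint_velocities": joint speeds; "joint_torque": joint torques, N m; "tcp_pos": TCP position; "eef_rot": TCP orientation; "ft_force": force on the tool from outside, world axes, zero at the start; "ft_torque": the same for the moment, N m; "grip_width": opening from 0.0 (shut) to 1.0 (fully open); "grip_force": force on a finger pad.
Only numpy, scipy, OpenCV 4.12 (cv2) and the standard library are available. Lean on these libraries where they do the work, as an engineer would, in place of code of your own. Each camera call takes 0.05 s, during which the arm holds its last target. There are 200 camera calls.

TASK

Close up the bench dust box after its filter change: first turn the black damper knob until its white pointer stands on the red shut mark, so that no air is drawn. Then turn the orange wing fastener on the aluminium hatch until the slot along its wing lines up with the two black marks on the panel, press the hatch down flush on its frame, and finish while still holding it pressed there for the new seal to take. Leave everything else on the bench where it is.

Things in the scene. Friction and masses are not known exactly. Their poses are not given: they have to be found in the camera images.
- dust_box: Fixed bench dust box of plywood with a grey top deck, 320 x 460 mm and 130 mm high. Origin on the table under its centre; its x points away from its front, y to its left, z up. The front (-x) strip of the deck carries the damper knob at x -113, y +75 mm; a slotted grille lies behind it on the left (+y) with tools lying on it; the hatch is on the right (-y).
- damper (a joint): Angle of the black damper knob (rad), 0 to 2.0 between its stops, growing clockwise seen from above. At 0 its white pointer points along the box's +y; at 1.571 it points along the box's +x, straight at the red shut mark on the aluminium dial plate. It starts between 0.1 and 0.7, turns stiffly (0.05 N m) and stays where it is left.
- damper_grip (a point): Point on the knob's upright axis at the height to grip, 29 mm above the deck. The knob is a bar 14 mm thick, 44 mm long and 31 mm high (its top 9 mm above this point, its foot 22 mm below) on a round skirt of 48 mm diameter, 5 mm thick. The bar lies along this point's y axis, the pointer end at +y; the point turns with the knob.
- fastener (a joint): Angle of the orange wing fastener about the hatch's upright axis (rad), -0.35 to 1.7 between its stops, growing counter-clockwise seen from above. At 0 its wing and slot lie along the box's x axis, in line with the two black marks on the panel. It starts between 0.7 and 1.45, turns stiffly (0.06 N m) and stays where it is left.
- fastener_grip (a point): Point on the fastener's axis at the height to grip, 27 mm above the panel's upper face. The wing is 12 mm thick, 38 mm long and 30 mm high (its top 7 mm above this point, its foot 23 mm below) on a round flange of 42 mm diameter, 4 mm thick. The wing lies along this point's x axis. The key on its underside is parallel to the wing and goes through a slot in the frame only within about 0.18 rad of angle 0; otherwise it lands on the frame and the hatch stops 8 mm short.
- hatch (a joint): Opening angle of the hatch about its hinge at the far (+x) edge of the box (rad). 0: flush on its frame; at rest it stands proud at about 0.045 on its springy seal, 11 mm up at the fastener. Pressing it flush takes about 7 N straight down at the fastener, more nearer the hinge; it springs up again when let go.
- hatch_front (a point): The hatch is an aluminium panel 270 mm (x) by 170 mm (y), 4 mm thick, hinged along its far (+x) edge. This point lies on its upper face on the fastener's axis (under the fastener's flange), 40 mm from its front edge and 235 mm from the hinge axis; the point turns with the hatch, x towards the hinge, y along the hinge, z up. When the hatch is flush it is 140 mm above the table.
- sanding_block: Cork sanding block 100 x 55 x 32 mm lying on the grille of the box; leave it. Origin at its underside.
- finger_plane: Small brass plane 62 x 24 x 30 mm lying on the grille of the box; leave it. Origin at its underside.
- glue_bottle: Yellow glue bottle, 64 mm diameter, 170 mm high, standing right of the box; leave it. Origin at its underside.
- water_bottle: Clear closed bottle, 68 mm diameter, 190 mm high, standing right of the box; leave it. Origin at its underside.
- mug: Blue mug, 82 mm diameter, 92 mm high, standing right of the box; leave it. Origin at its underside.
- gouge: Wood gouge with a red handle, 185 mm long, lying on the left of the bench; leave it. Origin under its middle.
- brush: Bench brush 200 mm long, lying right of the box, nearer the robot; leave it. Origin under its middle.

How it is judged (in metres and radians):
On the way, in this order (a step that is already met when the one before it is completed fails the run):
1. the damper knob's pointer stands on the red shut mark (value of joint damper between 1.43 and 1.71 rad), for 0.3 s.
2. the fastener's slot lines up with the marks (value of joint fastener between -0.18 and 0.18 rad), for 0.2 s.
At the end, for the whole second after the job is handed in: The damper's pointer is within 0.14 rad of the red mark, the fastener's slot within 0.18 rad of the marks, the hatch is flush (opening below 0.009 rad, 2 mm at the fastener), and the robot is still pressing on the hatch or its fastener with more than 3 N (all of step 1 and all of step 2 and value of joint hatch below 0.009 rad and contact force between any of the fingers, the arm and hatch above 3 N); the arm keeps its last pose, push and grip.
It fails at once if a bystander is moved by more than 30 mm (distance of any of sanding_block, finger_plane, glue_bottle, water_bottle, mug, gouge, brush from where it was at the start of the episode above 0.03 m).
It also fails if it takes over 45 s, if anything falls off the work surface, if the arm or the gripper's body presses on something with over 40 N, if the wrist force passes 120 N, or if a joint passes its speed limit or range.

## Working session

There is one attempt and no reset: what is moved stays moved. The work goes in short steps, Python scripts to look and compute and a tool call to move; the robot and the scene stay as the last step left them, time stands still between calls to the robot, and variables do not carry over. Pictures are saved under pics/ and viewed, at most 10 in all, crops included, and the job is handed in when it is done.

Besides the shell and the picture viewer there is one more tool, called after "Request:" as name(argument=value, ...), one argument or row to a line, values as JSON. move_arm: Moves the arm, as the interface text tells. Its arguments: {"type":"object","properties":{"increments":{"type":"array","items":{"type":"number"}},"newtons":{"type":"number"}},"required":["increments"]}

```bash
mkdir -p pics; ls; cat > h.py <<'E'
import numpy as np, cv2
from bench import sense, get_image, sign_off, find_in, hold_point_z
def toworld(im,p):
    return (np.linalg.inv(im["world_to_cam"])@np.r_[p,1])[:3]
def cloud(im):
    d=im["depth"].astype(float);v,u=np.mgrid[:384,:512];K=im["K"]
    P=np.stack([(u-K[0,2])/K[0,0]*d,(v-K[1,2])/K[1,1]*d,d],-1)
    T=np.linalg.inv(im["world_to_cam"]);return P@T[:3,:3].T+T[:3,3]
E
python3 - <<'E'
from h import *
np.set_printoptions(precision=4,suppress=True)
s=sense();print(s["tcp_pos"],s["eef_rot"],s["time"],hold_point_z)
ims=[get_image("top"),get_image("side")]
for n,im in zip(("top","side"),ims):
    for t in ["dust_box","damper","damper_grip","fastener","fastener_grip","hatch","hatch_front","sanding_block","finger_plane"]:
        try:r=find_in(im,t)
        except Exception as e: print(t,e);continue
        for q in r[:2]: print(n,t,toworld(im,q["at"]),round(q["confidence"],2))
    np.savez(n,**{k:im[k] for k in("pixels","depth","K","world_to_cam")})
cv2.imwrite("pics/a.png",np.vstack([cv2.resize(i["pixels"],(400,300)) for i in ims]))
cv2.imwrite("pics/top.png",cv2.resize(ims[0]["pixels"],(800,600)))
E
```

```text
pics
[0.2262 0.4734 0.1993] [[-0.9023  0.4312 -0.0008]
 [ 0.4312  0.9023 -0.001 ]
 [ 0.0002 -0.0013 -1.    ]] 0.0 -0.0187
top dust_box [0.5882 0.009  0.134 ] 0.59
top damper [ 0.3409 -0.5253  0.1285] 0.7
top damper [0.5165 0.1205 0.1356] 0.46
top damper_grip [0.5171 0.1199 0.1425] 0.55
top fastener_grip [ 0.468  -0.0701  0.1572] 0.44
top hatch [ 0.5588 -0.0944  0.1477] 0.85
top hatch_front [ 0.5612 -0.0987  0.1463] 0.77
top hatch_front [ 0.6723 -0.4711  0.0421] 0.72
top sanding_block [0.6799 0.0433 0.1594] 0.66
top finger_plane [0.703  0.1613 0.1468] 0.69
side dust_box [0.5812 0.1245 0.1305] 0.57
side damper [0.5155 0.1287 0.1482] 0.68
side damper [ 0.4733 -0.0658  0.1659] 0.38
side damper_grip [0.5156 0.1343 0.1505] 0.63
side fastener_grip [ 0.4742 -0.067   0.169 ] 0.67
side fastener_grip [ 0.6671 -0.4484  0.0596] 0.17
side hatch [ 0.5608 -0.0867  0.1472] 0.73
side hatch_front [ 0.5625 -0.0878  0.1488] 0.95
side hatch_front [0.5174 0.1338 0.1517] 0.47
side finger_plane [0.7038 0.1667 0.1462] 0.44
side finger_plane [ 0.5597 -0.0903  0.1469] 0.42
```

View pics/top.png

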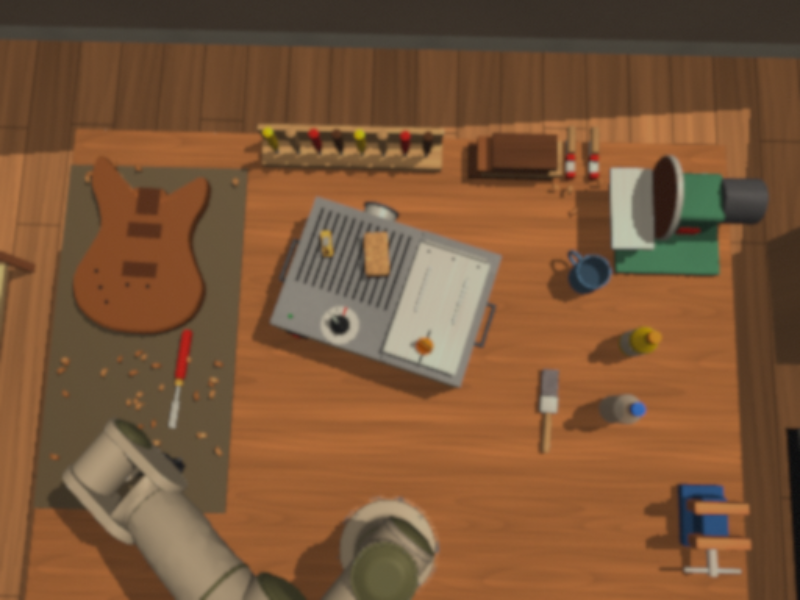

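View pics/a.png

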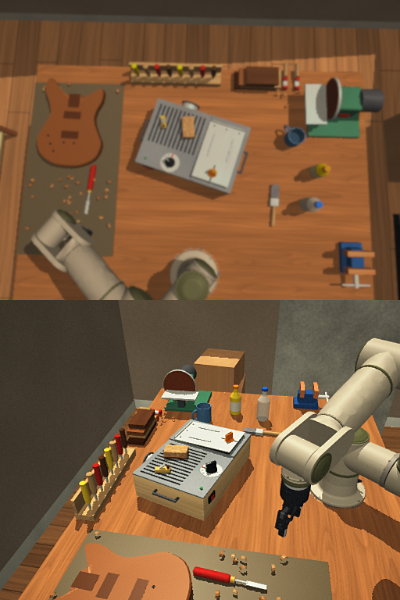

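The top picture shows the box yawed about -16°. The damper knob is at (340,323) with the red mark up and to its right, and the orange fastener is at (425,345) with marks on both sides of it. Next I fit the box outline.

```bash
cat > fit.py <<'E'
from h import *
np.set_printoptions(precision=4,suppress=True)
for n in("top","side"):
    im=dict(np.load(n+".npz"));C=cloud(im)
    m=(C[...,2]>.122)&(C[...,2]<.2)&(C[...,0]>.35)&(C[...,0]<.88)&(abs(C[...,1]-.02)<.33)&(im["depth"]>0)
    k,l,st,_=cv2.connectedComponentsWithStats(m.astype(np.uint8));b=1+np.argmax(st[1:,4]);P=C[l==b]
    r=cv2.minAreaRect((P[:,:2]*1000).astype(np.float32));print(n,r,cv2.boxPoints(r).tolist())
    z=np.median(P[:,2]);hsv=cv2.cvtColor(im["pixels"],cv2.COLOR_BGR2HSV)
    o=(l==b)&(hsv[...,0]<18)&(hsv[...,1]>200)&(hsv[...,2]>120)
    print("deckz",z,"orange",o.sum(),C[o].mean(0) if o.any() else 0)
E
python3 fit.py
```

```text
top ((603.2206420898438, 18.687393188476562), (460.8515319824219, 321.40350341796875), 73.09690856933594) [[382.4643859863281, -155.058837890625], [689.9825439453125, -248.50814819335938], [823.9769287109375, 192.43362426757812], [516.458740234375, 285.8829345703125]]
deckz 0.13565176788554045 orange 42 [ 0.4702 -0.0713  0.1733]
side ((604.947021484375, 16.817047119140625), (469.1400146484375, 325.0761413574219), 73.0307388305664) [[381.0243225097656, -160.10198974609375], [691.9471435546875, -254.978271484375], [828.8697509765625, 193.736083984375], [517.9468994140625, 288.61236572265625]]
deckz 0.13191670375640896 orange 108 [ 0.4739 -0.0603  0.1659]
```

Request:
move_arm(
  increments=[0, 0, 80, -0.433, -0.281, -0.1, -1, 0, 0, 80, -0.433, -0.281, -0.1, -1, 0, 0, 80, -0.433, -0.281, -0.1, -1, 0, 0, 80, -0.433, -0.281, -0.1, -1, 0, 0, 80, -0.433, -0.281, -0.1, -1, 0, 0, 80, -0.433, -0.281, -0.1, -1, 0, 0, 80, -0.433, -0.281, -0.1, -1, 0, 0, 80, -0.433, -0.281, -0.1, -1, 0, 0, 80, -0.433, -0.281, -0.1, -1, 0, 0, 80, -0.433, -0.281, -0.1, -1, 0, 0, 80, -0.433, -0.281, -0.1, -1, 0, 0, 80, -0.433, -0.281, -0.1, -1],
)

```text
time: 2.0
tcp_pos: [0.4833, 0.053, 0.2956]
eef_rot: [[0.275, 0.962, 0.0], [0.962, -0.275, -0.0], [0.0, 0.0, -1.0]]
ft_force: [0.8, 0.9, -0.2]
grip_width: 0.999
grip_force: 0.0
```

```bash
cat >> h.py <<'E'
def wrist():
    s=sense();im=get_image("wrist")
    T=np.eye(4);T[:3,:3]=s["eef_rot"];T[:3,3]=s["tcp_pos"]
    return s,im,T@im["T_tool_cam"]
def rays(im,uv):
    uv=np.atleast_2d(uv).astype(float);K=im["K"]
    x=(uv[:,0]-K[0,2])/K[0,0];y=(uv[:,1]-K[1,2])/K[1,1];t=np.hypot(x,y);k=np.sin(t)/np.maximum(t,1e-9)
    return np.c_[x*k,y*k,np.cos(t)]
def wcloud(im,T):
    v,u=np.mgrid[:384,:512];r=rays(im,np.c_[u.ravel(),v.ravel()])
    d=im["depth"].ravel().astype(float);P=r*(d/np.maximum(r[:,2],.05))[:,None]
    return (P@T[:3,:3].T+T[:3,3]).reshape(384,512,3)
def proj(im,T,X):
    p=np.linalg.inv(T)@np.r_[X,1];t=np.arctan2(np.hypot(*p[:2]),p[2]);f=np.hypot(*p[:2])
    return im["K"][0,0]*t*p[0]/f+im["K"][0,2],im["K"][1,1]*t*p[1]/f+im["K"][1,2]
E
python3 - <<'E'
from h import *
np.set_printoptions(precision=4,suppress=True)
s,im,T=wrist();C=wcloud(im,T);np.savez("w1",C=C,pix=im["pixels"],T=T,K=im["K"],depth=im["depth"])
print(s["qpos"],im["T_tool_cam"],im["K"])
for t in("damper_grip","fastener_grip","hatch_front"):
    for q in find_in(im,t)[:1]: print(t,(T@np.r_[q["at"],1])[:3],q["confidence"])
for X in([.517,.1225,.15],[.472,-.067,.17]): print(proj(im,T,X))
cv2.imwrite("pics/w1.png",cv2.resize(im["pixels"],(800,600)))
E
```

```text
[-7.5817  9.9514 81.8261  0.0033 88.1951  8.3534] [[-0.0002 -0.9636 -0.2675  0.0676]
 [ 1.     -0.0001 -0.0004 -0.0002]
 [ 0.0004 -0.2675  0.9636 -0.1737]
 [ 0.      0.      0.      1.    ]] [[297.3186   0.     249.9862]
 [  0.     297.3186 191.5253]
 [  0.       0.       1.    ]]
damper_grip [0.5154 0.118  0.1351] 0.85
fastener_grip [ 0.4696 -0.0672  0.1637] 0.56
hatch_front [ 0.5219 -0.0708  0.1492] 0.6
(np.float64(262.8186016601902), np.float64(103.18641759941886))
(np.float64(269.1018497143365), np.float64(276.3103288704703))
```

View pics/w1.png

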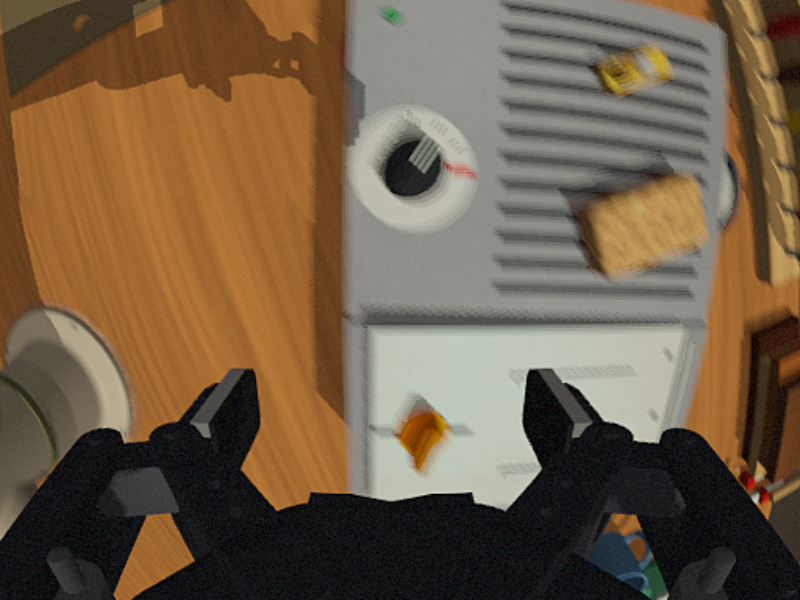

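The wrist view shows the knob at (413,170), its white pointer at (425,150) and the red mark at (460,170). The orange wing is at (422,440). The image is a little blurred, so I take another now the arm is settled and fit the bar angles.

```bash
cat > ang.py <<'E'
from h import *
import sys
np.set_printoptions(precision=4,suppress=True)
s,im,T=wrist();C=wcloud(im,T);hsv=cv2.cvtColor(im["pixels"],cv2.COLOR_BGR2HSV)
print(s["tcp_pos"],s["eef_rot"][:2,1],np.abs(s["joint_velocities"]).max())
for nm,c,zl in(("knob",[.5165,.1225],.155),("wing",[.472,-.067],.164)):
    m=(np.hypot(C[...,0]-c[0],C[...,1]-c[1])<.035)&(C[...,2]>zl)&(C[...,2]<.2)&(im["depth"]>0)
    if m.sum()<10: print(nm,m.sum());continue
    r=cv2.minAreaRect((C[m][:,:2]*1000).astype(np.float32))
    P=C[m][:,:2];w,V=np.linalg.eigh(np.cov(P.T));print(nm,m.sum(),P.mean(0),"z",np.percentile(C[m][:,2],[50,95]),"pca deg",np.degrees(np.arctan2(V[1,1],V[0,1])),"rect",r)
# orange pixels, table-plane at wing top ; white pointer at knob top
def plane(mask,z):
    v,u=np.nonzero(mask);d=rays(im,np.c_[u,v])@T[:3,:3].T;return T[:3,3]+d*((z-T[2,3])/d[:,2])[:,None]
u,v=map(int,proj(im,T,[.5165,.1225,.168]));print("knob px",u,v)
cv2.imwrite("pics/"+sys.argv[1]+".png",im["pixels"])
a=im["pixels"][max(0,v-45):v+45,max(0,u-60):u+60]
u,v=map(int,proj(im,T,[.472,-.067,.17]));print("wing px",u,v)
b=im["pixels"][max(0,v-45):v+45,max(0,u-60):u+60]
f=lambda q:cv2.resize(q,(400,300),interpolation=cv2.INTER_CUBIC)
cv2.imwrite("pics/c"+sys.argv[1]+".png",np.hstack([f(a),f(b)]))
g=(hsv[...,0]<20)&(hsv[...,1]>190)&(hsv[...,2]>110)&(np.hypot(C[...,0]-.472,C[...,1]+.067)<.035)
Q=plane(g,.170)[:,:2];w,V=np.linalg.eigh(np.cov(Q.T));print("orange",g.sum(),Q.mean(0),np.degrees(np.arctan2(V[1,1],V[0,1])))
E
python3 ang.py w2
```

```text
[0.4828 0.0545 0.2947] [ 0.9631 -0.2693] 2.540364813915796
knob 578 [0.5146 0.1224] z [0.1674 0.169 ] pca deg -139.8775424268362 rect ((514.5772705078125, 122.4054946899414), (43.25993728637695, 14.444643020629883), 38.888145446777344)
wing 471 [ 0.4708 -0.0688] z [0.1834 0.1857] pca deg 52.271204075390735 rect ((470.4552307128906, -72.00996398925781), (37.792205810546875, 12.736387252807617), 53.917442321777344)
knob px 264 104
wing px 269 277
orange 425 [ 0.4677 -0.0615] 73.75906731732671
```

View pics/cw2.png

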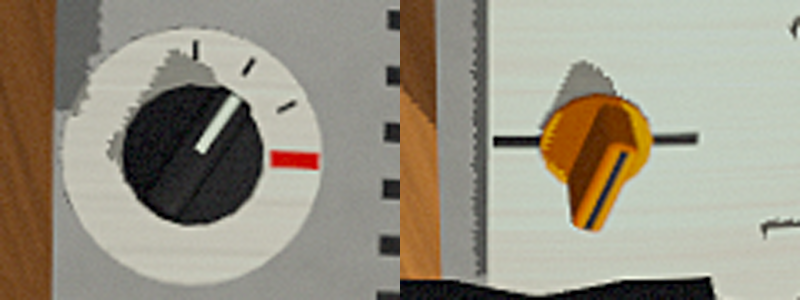

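Knob: centre (0.515, 0.122), bar at 39.5°, so damper is about 0.59 and needs 56° clockwise. Wing: centre (0.4705, -0.070), bar at 53.5°, so it needs 70° clockwise. I grip the knob first.

Request:
move_arm(
  increments=[0, 0, 35, 0.074, 0.0127, 0.06, -1, 0, 0, 35, 0.074, 0.0127, 0.06, -1, 0, 0, 35, 0.074, 0.0127, 0.06, -1, 0, 0, 35, 0.074, 0.0127, 0.06, -1, 0, 0, 35, 0.074, 0.0127, 0.06, -1, 0, 0, 35, 0.074, 0.0127, 0.09, -1, 0, 0, 35, 0.074, 0.0127, 0.12, -1, 0, 0, 35, 0.074, 0.0127, 0.14, -1, 0, 0, 35, 0.074, 0.0127, 0.152, -1, 0, 0, 35, 0.074, 0.0127, 0.152, -1, 0, 0, 35, 0.074, 0.0127, 0.152, -1, 0, 0, 35, 0.074, 0.0127, 0.152, -1],
  newtons=40,
)

```text
time: 3.25
tcp_pos: [0.515, 0.1237, 0.1442]
eef_rot: [[0.771, 0.636, 0.002], [0.636, -0.771, 0.0], [0.001, 0.001, -1.0]]
ft_force: [-0.1, 0.9, 0.3]
grip_width: 0.999
grip_force: 0.0
```

Request:
move_arm(
  increments=[0, 0, 0, 0, 0.001, 0.002, 1, 0, 0, 0, 0, 0.001, 0.002, 1, 0, 0, 0, 0, 0.001, 0.002, 1, 0, 0, 0, 0, 0.001, 0.002, 1, 0, 0, 0, 0, 0.001, 0.002, 1, 0, 0, 0, 0, 0.001, 0.002, 1, 0, 0, 0, 0, 0.001, 0.002, 1, 0, 0, 0, 0, 0.001, 0.002, 1],
  newtons=40,
)

```text
time: 3.92
tcp_pos: [0.5154, 0.1221, 0.141]
eef_rot: [[0.772, 0.635, 0.0], [0.635, -0.772, -0.0], [-0.0, 0.0, -1.0]]
ft_force: [-0.0, 0.5, -0.5]
grip_width: -0.001
grip_force: 0.0
```

```bash
python3 - <<'E'
from h import *
s=sense();print(s["grip_width"],s["grip_force"],s["tcp_pos"],s["ft_force"],s["ft_torque"],s["time"])
im=get_image("wrist");j=get_image("side")
K=j["K"];W=j["world_to_cam"];p=K@(W@[.515,.122,.15,1])[:3];u,v=(p[:2]/p[2]).astype(int)
c=cv2.resize(j["pixels"][v-60:v+60,max(0,u-50):u+50],(400,480),interpolation=cv2.INTER_CUBIC)
cv2.imwrite("pics/g.png",np.hstack([cv2.resize(im["pixels"],(400,480)),c]))
E
```

```text
-0.0014834068686089873 0.0 [0.51540038 0.12213614 0.14101349] [-0.03346198  0.50997725 -0.50092324] [0.01764405 0.02299485 0.04021599] 3.9167
```

View pics/g.png

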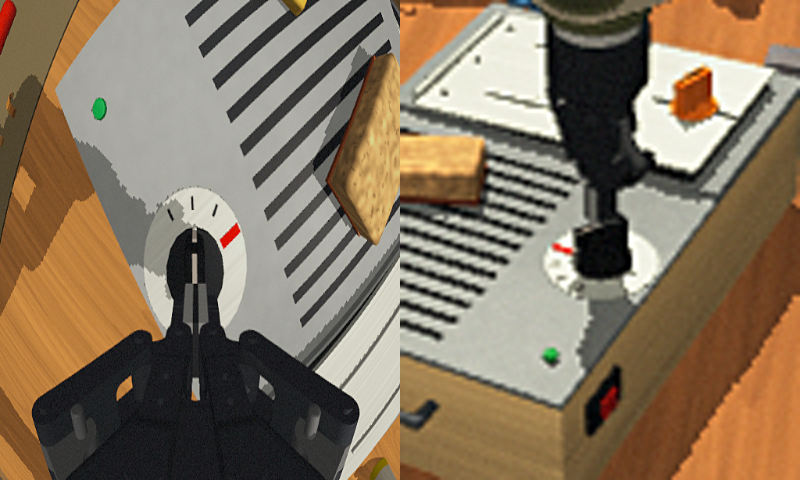

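The side view puts the fingers right at the knob, but the gripper reads fully shut with no force. I zoom in to see whether the bar is between the pads.

```bash
python3 - <<'E'
from h import *
np.set_printoptions(precision=4,suppress=True)
s,im,T=wrist();j=get_image("side")
K=j["K"];W=j["world_to_cam"];p=K@(W@[.515,.122,.16,1])[:3];u,v=(p[:2]/p[2]).astype(int)
c=cv2.resize(j["pixels"][v-35:v+35,u-30:u+30],(400,466),interpolation=cv2.INTER_CUBIC)
a=cv2.resize(im["pixels"][150:290,190:310],(400,466),interpolation=cv2.INTER_CUBIC)
cv2.imwrite("pics/g2.png",np.hstack([a,c]))
C=cloud(j);print(u,v)
for y in range(v-30,v+25,5): print(y,C[y,u-6:u+12:3].reshape(-1,3)[:,2], C[y,u,:2])
print(proj(im,T,[.515,.1224,.168]),proj(im,T,s["tcp_pos"]), s["grip_width"])
E
```

```text
270 209
179 [0.2722 0.2811 0.2922 0.2949 0.295  0.1452] [0.5106 0.149 ]
184 [0.2557 0.2718 0.271  0.2834 0.2775 0.1479] [0.5119 0.1434]
189 [0.2401 0.2513 0.2552 0.2574 0.2675 0.2691] [0.5117 0.146 ]
194 [0.2184 0.2293 0.2179 0.249  0.2629 0.2566] [0.517  0.1195]
199 [0.1325 0.2069 0.2241 0.2267 0.1305 0.1295] [0.511  0.1527]
204 [0.1281 0.1895 0.1954 0.1862 0.1296 0.1267] [0.5138 0.1391]
209 [0.1673 0.1677 0.1668 0.1659 0.1597 0.1259] [0.5164 0.1268]
214 [0.1547 0.1552 0.1512 0.1465 0.1373 0.1302] [0.5158 0.1316]
219 [0.1366 0.1354 0.1364 0.1374 0.1367 0.1315] [0.5149 0.1376]
224 [0.1344 0.1299 0.1307 0.1336 0.1311 0.1321] [0.512  0.1545]
229 [0.1315 0.1323 0.1326 0.1297 0.1282 0.1243] [0.5074 0.1798]
(np.float64(249.59588235462294), np.float64(239.35170454502526)) (np.float64(250.33541533808838), np.float64(221.10690811315342)) -0.0018119240426376403
```

View pics/g2.png

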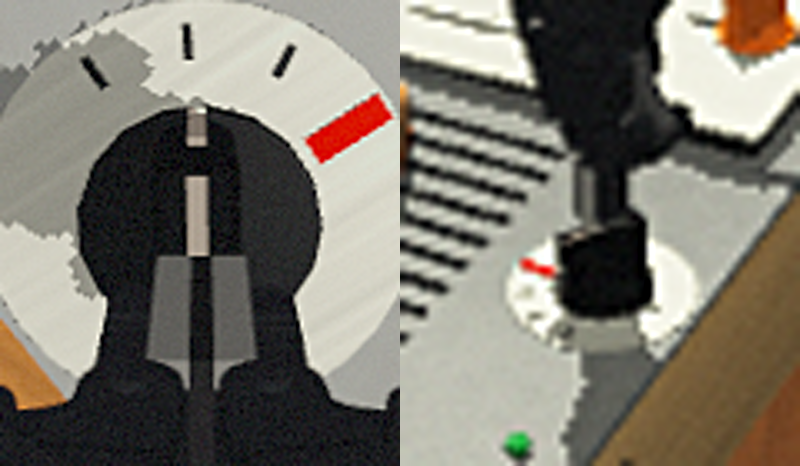

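```bash
python3 - <<'E'
from h import *
np.set_printoptions(precision=4,suppress=True)
s,im,T=wrist();C=wcloud(im,T)
print({k:s[k] for k in s})
m=(np.hypot(C[...,0]-.56,C[...,1]-.17)<.03)
print("deck z",np.median(C[m][:,2]),m.sum())
for v in range(175,270,6): print(v,C[v,[230,240,245,250,255,260,270],2], C[v,250,:2])
E
```

```text
{'time': 4.1167, 'qpos': array([ 0.6528, 21.5404, 89.9413, -0.0005, 68.5189, 51.1946]), 'joint_velocities': array([ 0.0234, -0.0958, -0.0073, -0.0085,  0.0702, -0.0136]), 'joint_torque': array([ -0.0019, -42.6875, -24.5254,   0.    ,   0.0006,   0.    ]), 'tcp_pos': array([0.5154, 0.1222, 0.141 ]), 'eef_rot': array([[ 0.7721,  0.6355, -0.    ],
       [ 0.6355, -0.7721, -0.    ],
       [-0.    , -0.    , -1.    ]]), 'ft_force': array([ 0.9786, -0.0868, -0.0011]), 'ft_torque': array([ 0.0537, -0.0005,  0.0038]), 'grip_force': 0.0, 'grip_width': 0.0018865739377138967}
deck z 0.1299954383575319 9028
175 [0.1313 0.1314 0.1302 0.1307 0.131  0.1316 0.1321] [0.5363 0.1396]
181 [0.1318 0.1318 0.131  0.1315 0.1307 0.1312 0.1301] [0.5334 0.1373]
187 [0.1337 0.1361 0.1402 0.1451 0.1401 0.1355 0.1328] [0.5331 0.137 ]
193 [0.1369 0.1531 0.1521 0.1529 0.1533 0.137  0.1366] [0.532  0.1361]
199 [0.1369 0.1641 0.1649 0.1644 0.1655 0.1596 0.1374] [0.5319 0.1361]
205 [0.3147 0.1682 0.1677 0.1686 0.1669 0.1658 0.1352] [0.5304 0.1348]
211 [0.1369 0.1679 0.1681 0.1694 0.1682 0.1659 0.1364] [0.5281 0.1329]
217 [0.136  0.1677 0.1686 0.1676 0.1672 0.1666 0.1372] [0.525  0.1304]
223 [0.137  0.1668 0.168  0.1684 0.1672 0.1669 0.1366] [0.5226 0.1284]
229 [0.1372 0.179  0.1791 0.1792 0.1784 0.1787 0.1362] [0.5235 0.1291]
235 [0.1381 0.188  0.1874 0.1863 0.1857 0.186  0.1361] [0.5234 0.1291]
241 [0.1854 0.1943 0.1937 0.1929 0.1931 0.1934 0.1857] [0.5234 0.129 ]
247 [0.1934 0.2006 0.2008 0.2002 0.2001 0.1996 0.192 ] [0.5238 0.1294]
253 [0.1982 0.2062 0.2059 0.2054 0.2064 0.206  0.1972] [0.5236 0.1292]
259 [0.2153 0.2104 0.2104 0.2104 0.2102 0.2108 0.2155] [0.5236 0.1292]
265 [0.2199 0.2167 0.2171 0.2106 0.2177 0.2173 0.2195] [0.5215 0.1275]
```

Depth confirms the tool pose, yet the shut fingers appear to sit inside the bar with no contact. A small test twist will show whether the knob follows.

Request:
move_arm(
  increments=[0, 0, 6, 0, 0, 0, 1, 0, 0, 12, 0, 0, 0, 1, 0, 0, 15, 0, 0, 0, 1, 0, 0, 15, 0, 0, 0, 1, 0, 0, 15, 0, 0, 0, 1],
  newtons=40,
)

```text
time: 4.58
tcp_pos: [0.5154, 0.1222, 0.141]
eef_rot: [[0.91, 0.416, -0.0], [0.416, -0.91, 0.0], [-0.0, -0.0, -1.0]]
ft_force: [0.9, -0.2, -0.1]
grip_width: 0.0
grip_force: 0.0
```

```bash
cat > k.py <<'E'
from h import *
np.set_printoptions(precision=4,suppress=True)
s,im,T=wrist();C=wcloud(im,T);j=get_image("side");D=cloud(j)
print(s["time"],s["tcp_pos"],np.degrees(np.arctan2(s["eef_rot"][1,1],s["eef_rot"][0,1])),s["grip_width"],s["grip_force"],s["ft_force"],s["ft_torque"])
for n,c in(("w",C),("s",D)):
    m=(np.hypot(c[...,0]-.515,c[...,1]-.1224)<.03)&(abs(c[...,2]-.1675)<.004)
    print(n,m.sum())
    if m.sum()>15:
        P=c[m][:,:2];print(P.mean(0),cv2.minAreaRect((P*1000).astype(np.float32)),np.degrees(np.arctan2(*(P.mean(0)-[.515,.1224])[::-1])))
E
python3 k.py
```

```text
4.5833 [0.5154 0.1222 0.141 ] -65.43913402787705 0.00024738284670026154 0.0 [ 0.8712 -0.1627 -0.1046] [-0.0042 -0.0145 -0.0087]
w 707
[0.5266 0.1319] ((524.7330322265625, 130.8892364501953), (19.022171020507812, 13.483644485473633), 40.54222106933594) 39.39130311182019
s 41
[0.5198 0.1283] ((519.1143798828125, 123.56068420410156), (42.939056396484375, 18.272069931030273), 38.775733947753906) 50.558432828220056
```

The knob stayed at 39.5° while the tool turned 15°, so the fingers are passing through it without contact. I open, turn back and regrip 6 mm lower to see if that was a one-off.

Request:
move_arm(
  increments=[0, 0, 0, 0, 0, 0, -1, 0, 0, 0, 0, 0, 0, -1, 0, 0, 0, 0, 0, 0, -1, 0, 0, 0, 0, 0, 0, -1, 0, 0, 0, 0, 0, 0, -1, 0, 0, -7, 0, 0, 0, -1, 0, 0, -14, 0, 0, 0, -1, 0, 0, -15, 0, 0, 0.002, -1, 0, 0, -15, 0, 0, 0.002, -1],
)

```text
time: 5.43
tcp_pos: [0.5152, 0.1222, 0.1386]
eef_rot: [[0.773, 0.634, -0.001], [0.634, -0.773, 0.0], [-0.0, -0.0, -1.0]]
ft_force: [0.4, 0.0, -0.3]
grip_width: 1.002
grip_force: 0.0
```

```bash
python3 k.py
```

```text
5.4333 [0.5152 0.1222 0.1386] -50.66316132899017 1.001544271341839 0.0 [ 0.4353  0.0224 -0.2528] [ 0.0045 -0.0057 -0.0597]
w 1820
[0.5166 0.124 ] ((515.4017944335938, 122.94703674316406), (43.212223052978516, 13.653023719787598), 40.30494689941406) 45.08658645588108
s 39
[0.521  0.1273] ((520.2866821289062, 124.78089141845703), (37.82246017456055, 19.97633934020996), 42.35980987548828) 39.313086285036334
```

Request:
move_arm(
  increments=[0, 0, 0, 0, 0, 0, 0, 0, 0, 0, 0, 0, 0, 0.3, 0, 0, 0, 0, 0, 0, 0.4, 0, 0, 0, 0, 0, 0, 0.5, 0, 0, 0, 0, 0, 0, 0.55, 0, 0, 0, 0, 0, 0, 0.6, 0, 0, 0, 0, 0, 0, 0.6, 0, 0, 0, 0, 0, 0, 0.6],
  newtons=60,
)

```text
time: 6.2
tcp_pos: [0.5154, 0.1222, 0.139]
eef_rot: [[0.772, 0.635, -0.0], [0.635, -0.772, -0.0], [-0.0, 0.0, -1.0]]
ft_force: [-0.2, -0.1, 0.1]
grip_width: 0.198
grip_force: 0.0
```

```bash
python3 k.py
```

```text
6.2 [0.5154 0.1222 0.139 ] -50.547023390346496 0.1976941578231164 0.0 [-0.2344 -0.0596  0.1153] [-0.002  -0.031  -0.0355]
w 1822
[0.5166 0.1241] ((515.55712890625, 122.57740020751953), (43.619598388671875, 16.825576782226562), 39.84581756591797) 45.73319686230446
s 24
[0.5242 0.1314] ((517.1533203125, 126.07160186767578), (41.27902603149414, 24.622699737548828), 28.460309982299805) 44.14734253963991
```

Request:
move_arm(
  increments=[0, 0, 0, 0, 0, 0, 0.7, 0, 0, 0, 0, 0, 0, 0.7, 0, 0, 0, 0, 0, 0, 0.75, 0, 0, 0, 0, 0, 0, 0.75, 0, 0, 0, 0, 0, 0, 0.75, 0, 0, 0, 0, 0, 0, 0.75],
  newtons=60,
)

```text
time: 6.8
tcp_pos: [0.5154, 0.1222, 0.139]
eef_rot: [[0.772, 0.635, -0.0], [0.635, -0.772, -0.0], [-0.0, 0.0, -1.0]]
ft_force: [0.3, -0.4, 0.2]
grip_width: 0.124
grip_force: 0.0
```

Closed to 10.5 mm around a 14 mm bar with zero force, so the fingers aren't colliding with the bar. I check whether the tips feel the skirt (top at 0.135).

Request:
move_arm(
  increments=[0, 0, 0, 0, 0, 0.002, 0.75, 0, 0, 0, 0, 0, 0.003, 0.75, 0, 0, 0, 0, 0, 0.004, 0.75, 0, 0, 0, 0, 0, 0.005, 0.75, 0, 0, 0, 0, 0, 0.006, 0.75, 0, 0, 0, 0, 0, 0.006, 0.75],
)

```text
time: 7.3
tcp_pos: [0.5161, 0.1222, 0.1365]
eef_rot: [[0.772, 0.636, 0.004], [0.636, -0.772, -0.0], [0.003, 0.003, -1.0]]
ft_force: [-10.6, -1.1, 28.4]
grip_width: 0.126
grip_force: 13.9
```

The tips do collide with the skirt (28 N up), only not with the bar. So I can turn the knob by pressing the spread fingertips on its skirt and twisting. Back off, spread to about 28 mm, and press again.

Request:
move_arm(
  increments=[0, 0, 0, 0, 0, -0.008, 0.34, 0, 0, 0, 0, 0, -0.008, 0.34, 0, 0, 0, 0, 0, -0.008, 0.34, 0, 0, 0, 0, 0, -0.008, 0.34, 0, 0, 0, 0, 0, -0.008, 0.34, 0, 0, 0, 0, 0, -0.004, 0.34, 0, 0, 0, 0, 0, -0.002, 0.34, 0, 0, 0, 0, 0, 0, 0.34, 0, 0, 0, 0, 0, 0.001, 0.34, 0, 0, 0, 0, 0, 0.001, 0.34],
)

```text
time: 8.13
tcp_pos: [0.5152, 0.1222, 0.1316]
eef_rot: [[0.772, 0.635, -0.001], [0.635, -0.772, 0.0], [-0.0, -0.0, -1.0]]
ft_force: [0.8, -0.2, -0.0]
grip_width: 0.333
grip_force: 0.0
```

Request:
move_arm(
  increments=[0, 0, 0, 0, 0, 0.001, 0.34, 0, 0, 0, 0, 0, 0.002, 0.34, 0, 0, 0, 0, 0, 0.003, 0.34, 0, 0, 0, 0, 0, 0.003, 0.34],
)

```text
time: 8.47
tcp_pos: [0.5153, 0.1222, 0.1288]
eef_rot: [[0.772, 0.635, -0.0], [0.635, -0.772, -0.0], [-0.0, -0.0, -1.0]]
ft_force: [-0.9, 0.2, 0.6]
grip_width: 0.328
grip_force: 0.0
```

Request:
move_arm(
  increments=[0, 0, 0, 0, 0, 0.001, 0.34, 0, 0, 0, 0, 0, 0.002, 0.34, 0, 0, 0, 0, 0, 0.003, 0.34, 0, 0, 0, 0, 0, 0.003, 0.34],
)

```text
time: 8.8
tcp_pos: [0.5153, 0.1221, 0.1258]
eef_rot: [[0.772, 0.635, -0.0], [0.635, -0.772, -0.0], [-0.0, -0.0, -1.0]]
ft_force: [0.2, -0.2, -0.3]
grip_width: 0.328
grip_force: 0.0
```

```bash
python3 - <<'E'
from h import *
np.set_printoptions(precision=4,suppress=True)
s,im,T=wrist();C=wcloud(im,T);print(s["ft_force"],s["grip_width"],s["grip_force"])
L=(C-s["tcp_pos"])@s["eef_rot"]   # tool coords
m=(abs(L[...,0])<.03)&(abs(L[...,1])<.05)&(L[...,2]<-.045)&(L[...,2]>-.09)
print("finger pts y range at front",np.percentile(L[m][:,1],[2,25,50,75,98]))
f=lambda q:cv2.resize(q,(400,466),interpolation=cv2.INTER_CUBIC)
a=f(im["pixels"][140:296,183:317])
j=get_image("side");p=j["K"]@(j["world_to_cam"]@[.515,.122,.16,1])[:3];u,v=(p[:2]/p[2]).astype(int)
cv2.imwrite("pics/g3.png",np.hstack([a,f(j["pixels"][v-35:v+35,u-30:u+30])]))
E
```

```text
[ 0.1743 -0.2433 -0.2925] 0.3276354773761737 0.0
finger pts y range at front [-0.0455 -0.0307  0.0136  0.0303  0.0451]
```

View pics/g3.png

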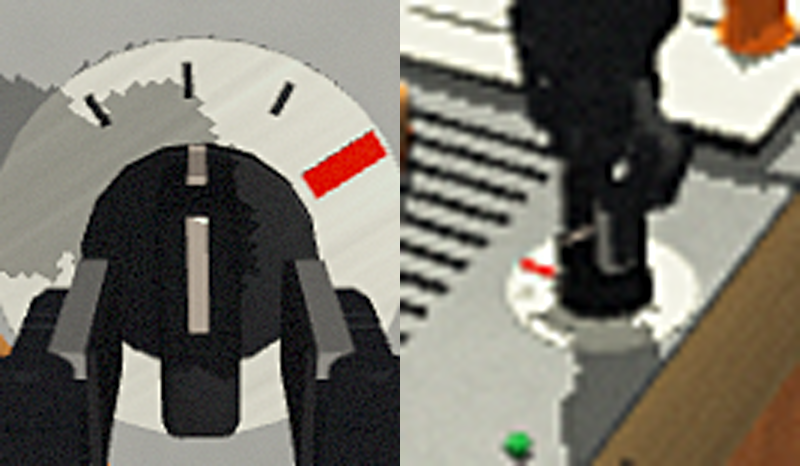

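The view shows the pads either side of the bar (bar at x 160-240, pads at about 105 and 290). The tips swing back when spread, so I keep lowering gently until contact.

Request:
move_arm(
  increments=[0, 0, 0, 0, 0, 0.001, 0.34, 0, 0, 0, 0, 0, 0.002, 0.34, 0, 0, 0, 0, 0, 0.003, 0.34, 0, 0, 0, 0, 0, 0.004, 0.34, 0, 0, 0, 0, 0, 0.004, 0.34],
)

```text
time: 9.32
tcp_pos: [0.5153, 0.1222, 0.1217]
eef_rot: [[0.772, 0.636, -0.0], [0.636, -0.772, 0.0], [-0.0, -0.0, -1.0]]
ft_force: [-0.2, 0.4, 0.5]
grip_width: 0.335
grip_force: 0.0
```

No contact at this spread even well below the skirt top, while the near-shut tips did contact at 0.1365. I lift, close to the earlier width and press again there.

Request:
move_arm(
  increments=[0, 0, 0, 0, 0, -0.02, 0.34, 0, 0, 0, 0, 0, -0.02, 0.75, 0, 0, 0, 0, 0, -0.02, 0.75, 0, 0, 0, 0, 0, -0.02, 0.75, 0, 0, 0, 0, 0, -0.02, 0.75, 0, 0, 0, 0, 0, -0.017, 0.75, 0, 0, 0, 0, 0, -0.015, 0.75, 0, 0, 0, 0, 0, -0.0135, 0.75, 0, 0, 0, 0, 0, -0.012, 0.75, 0, 0, 0, 0, 0, -0.0115, 0.75, 0, 0, 0, 0, 0, -0.0115, 0.75],
  newtons=60,
)

```text
time: 10.23
tcp_pos: [0.5158, 0.1222, 0.1365]
eef_rot: [[0.772, 0.636, 0.003], [0.636, -0.772, -0.0], [0.002, 0.002, -1.0]]
ft_force: [-10.8, -1.0, 27.8]
grip_width: 0.127
grip_force: 13.8
```

Contact is repeatable. I twist under this press.

Request:
move_arm(
  increments=[0, 0, 5, 0, 0, 0, 0.75, 0, 0, 10, 0, 0, 0, 0.75, 0, 0, 15, 0, 0, 0, 0.75, 0, 0, 15, 0, 0, 0, 0.75],
)

```text
time: 10.57
tcp_pos: [0.5157, 0.1222, 0.1364]
eef_rot: [[0.912, 0.41, 0.003], [0.41, -0.912, -0.0], [0.002, 0.001, -1.0]]
ft_force: [-9.9, -1.1, 27.8]
grip_width: 0.129
grip_force: 13.9
```

```bash
python3 k.py
```

```text
10.5667 [0.5157 0.1222 0.1364] -65.78127108091107 0.12853255407352077 13.888687585713342 [-9.8854 -1.1048 27.7797] [-0.1789  1.8788  0.0622]
w 1624
[0.518  0.1238] ((515.197021484375, 122.94773864746094), (43.53675842285156, 18.669523239135742), 24.599342346191406) 24.695305516756928
s 32
[0.5199 0.1274] ((518.2646484375, 125.10625457763672), (42.0899772644043, 24.464895248413086), 26.483110427856445) 45.506537114029136
```

The knob followed: the bar is now at 24.6°, having turned 15° with the tool. It has about 41° more to go.

Request:
move_arm(
  increments=[0, 0, 5, 0, 0, 0, 0.75, 0, 0, 10, 0, 0, 0, 0.75, 0, 0, 15, 0, 0, 0, 0.75, 0, 0, 20, 0, 0, 0, 0.75, 0, 0, 25, 0, 0, 0, 0.75, 0, 0, 30, 0, 0, 0, 0.75, 0, 0, 35, 0, 0, 0, 0.75, 0, 0, 39, 0, 0, 0, 0.75, 0, 0, 41, 0, 0, 0, 0.75, 0, 0, 41, 0, 0, 0, 0.75],
)

```text
time: 11.5
tcp_pos: [0.5155, 0.1223, 0.1364]
eef_rot: [[0.958, -0.286, 0.002], [-0.286, -0.958, -0.0], [0.002, -0.0, -1.0]]
ft_force: [-11.8, -0.8, 27.8]
grip_width: 0.129
grip_force: 14.1
```

```bash
python3 k.py
```

```text
11.5 [0.5155 0.1223 0.1364] -106.62987642696606 0.12901410062323196 14.101740375626832 [-11.7681  -0.7918  27.7764] [-0.1217  1.9929  0.0616]
w 1644
[0.5181 0.1216] ((515.9044799804688, 124.01651763916016), (20.034732818603516, 44.26896667480469), 66.07984924316406) -14.393015329716993
s 31
[0.5143 0.1271] ((518.5035400390625, 127.17996215820312), (42.248779296875, 22.111867904663086), 2.777644157409668) 98.23306178329666
```

Request:
move_arm(
  increments=[0, 0, 0, 0, 0, -0.01, 0.75, 0, 0, 0, 0, 0, -0.04, 0.75, 0, 0, 0, 0, 0, -0.08, -1, 0, 0, 0, 0, 0, -0.12, -1, 0, 0, 0, 0, 0, -0.15, -1, 0, 0, 0, 0, 0, -0.15, -1, 0, 0, 0, 0, 0, -0.15, -1],
)

```text
time: 12.18
tcp_pos: [0.5158, 0.1222, 0.2841]
eef_rot: [[0.959, -0.285, 0.002], [-0.285, -0.959, 0.0], [0.002, -0.001, -1.0]]
ft_force: [-0.1, 0.2, -0.9]
grip_width: 0.821
grip_force: 0.0
```

```bash
python3 ang.py w3
```

```text
[0.5158 0.1222 0.2841] [-0.2847 -0.9586] 3.762354715570372
knob 584 [0.5161 0.1223] z [0.1674 0.1689] pca deg 163.45393384172692 rect ((515.1611328125, 122.88069915771484), (13.306595802307129, 44.08429718017578), 73.68455505371094)
wing 399 [ 0.4731 -0.0683] z [0.184  0.1859] pca deg 53.10368640685443 rect ((470.9004821777344, -72.00981140136719), (37.99940872192383, 12.669046401977539), 53.98503494262695)
knob px 249 178
wing px 423 170
orange 451 [ 0.4695 -0.0635] 62.545394316612025
```

Damper is at about 1.56 rad. Now I go over the fastener with the bar at 53.5°, turning the tool back 70°.

Request:
move_arm(
  increments=[0, 0, -70, 0.0116, 0.1965, 0.05, -1, 0, 0, -70, 0.0116, 0.1965, 0.05, -1, 0, 0, -70, 0.0116, 0.1965, 0.05, -1, 0, 0, -70, 0.0116, 0.1965, 0.05, -1, 0, 0, -70, 0.0116, 0.1965, 0.05, -1, 0, 0, -70, 0.0116, 0.1965, 0.05, -1, 0, 0, -70, 0.0116, 0.1965, 0.05, -1, 0, 0, -70, 0.0116, 0.1965, 0.05, -1, 0, 0, -70, 0.0116, 0.1965, 0.05, -1, 0, 0, -70, 0.0116, 0.1965, 0.05, -1, 0, 0, -70, 0.0116, 0.1965, 0.05, -1, 0, 0, -70, 0.0116, 0.1965, 0.05, -1],
)

```text
time: 13.23
tcp_pos: [0.4699, -0.0693, 0.2317]
eef_rot: [[0.594, 0.804, -0.003], [0.804, -0.594, 0.001], [-0.001, -0.003, -1.0]]
ft_force: [-0.1, 0.4, 0.5]
grip_width: 1.003
grip_force: 0.0
```

```bash
python3 ang.py w4
```

```text
[ 0.4699 -0.0693  0.2317] [ 0.8043 -0.5942] 5.488481637651301
knob 75 [0.4973 0.1203] z [0.1602 0.1668] pca deg 156.78661314203194 rect ((497.8531494140625, 120.06851196289062), (3.8289365768432617, 13.907509803771973), 57.024452209472656)
wing 772 [ 0.4715 -0.0708] z [0.1843 0.1858] pca deg 54.20958782244513 rect ((470.1623840332031, -72.78780364990234), (38.39061737060547, 12.17445182800293), 53.569129943847656)
knob px 159 -16
wing px 250 190
orange 891 [ 0.4664 -0.0675] 49.77591443328057
```

Request:
move_arm(
  increments=[0, 0, 0, -0.001, 0.002, 0.03, -1, 0, 0, 0, -0.001, 0.002, 0.05, -1, 0, 0, 0, -0.001, 0.002, 0.065, -1, 0, 0, 0, -0.001, 0.002, 0.071, -1, 0, 0, 0, -0.001, 0.002, 0.071, 1, 0, 0, 0, -0.001, 0.002, 0.071, 1, 0, 0, 0, -0.001, 0.002, 0.071, 1, 0, 0, 0, -0.001, 0.002, 0.071, 1, 0, 0, 0, -0.001, 0.002, 0.071, 1, 0, 0, 0, -0.001, 0.002, 0.071, 1, 0, 0, 0, -0.001, 0.002, 0.071, 1, 0, 0, 0, -0.001, 0.002, 0.071, 1],
  newtons=40,
)

```text
time: 14.28
tcp_pos: [0.4716, -0.0715, 0.1626]
eef_rot: [[0.595, 0.803, 0.0], [0.803, -0.595, -0.0], [0.0, 0.0, -1.0]]
ft_force: [0.7, 0.6, 0.0]
grip_width: -0.001
grip_force: 0.0
```

The same happens here, so I use the tip-press method on the flange at the same 10.5 mm spread.

Request:
move_arm(
  increments=[0, 0, 0, 0, 0, 0, 0.75, 0, 0, 0, 0, 0, 0, 0.75, 0, 0, 0, 0, 0, 0, 0.75, 0, 0, 0, 0, 0, 0.003, 0.75, 0, 0, 0, 0, 0, 0.006, 0.75, 0, 0, 0, 0, 0, 0.008, 0.75, 0, 0, 0, 0, 0, 0.009, 0.75, 0, 0, 0, 0, 0, 0.01, 0.75, 0, 0, 0, 0, 0, 0.01, 0.75],
  newtons=60,
)

```text
time: 15.03
tcp_pos: [0.4713, -0.0714, 0.1523]
eef_rot: [[0.595, 0.803, -0.001], [0.803, -0.595, 0.0], [-0.0, -0.001, -1.0]]
ft_force: [-2.0, 0.8, 1.2]
grip_width: 0.129
grip_force: 1.0
```

Request:
move_arm(
  increments=[0, 0, 0, 0, 0, 0.001, 0.75, 0, 0, 0, 0, 0, 0.002, 0.75, 0, 0, 0, 0, 0, 0.003, 0.75, 0, 0, 0, 0, 0, 0.004, 0.75, 0, 0, 0, 0, 0, 0.004, 0.75],
)

```text
time: 15.45
tcp_pos: [0.4717, -0.0715, 0.1505]
eef_rot: [[0.595, 0.804, 0.001], [0.804, -0.595, -0.001], [0.0, 0.002, -1.0]]
ft_force: [-9.2, 3.4, 19.5]
grip_width: 0.123
grip_force: 11.6
```

Request:
move_arm(
  increments=[0, 0, 5, 0, 0, 0.001, 0.75, 0, 0, 10, 0, 0, 0.001, 0.75, 0, 0, 15, 0, 0, 0.001, 0.75, 0, 0, 20, 0, 0, 0.001, 0.75, 0, 0, 25, 0, 0, 0.001, 0.75, 0, 0, 30, 0, 0, 0.001, 0.75, 0, 0, 35, 0, 0, 0.001, 0.75, 0, 0, 40, 0, 0, 0.001, 0.75, 0, 0, 45, 0, 0, 0.001, 0.75, 0, 0, 50, 0, 0, 0.001, 0.75, 0, 0, 50, 0, 0, 0.001, 0.75],
)

```text
time: 16.37
tcp_pos: [0.4729, -0.0724, 0.1501]
eef_rot: [[0.998, 0.056, 0.005], [0.056, -0.998, -0.003], [0.005, 0.003, -1.0]]
ft_force: [-4.9, -0.2, 19.8]
grip_width: 0.126
grip_force: 14.6
```

```bash
cat > f.py <<'E'
from h import *
np.set_printoptions(precision=4,suppress=True)
s,im,T=wrist();C=wcloud(im,T)
print(s["time"],s["tcp_pos"],"tool y",np.degrees(np.arctan2(s["eef_rot"][1,1],s["eef_rot"][0,1])),s["ft_force"],s["ft_torque"])
d=np.hypot(C[...,0]-.4715,C[...,1]+.071);hsv=cv2.cvtColor(im["pixels"],cv2.COLOR_BGR2HSV)
m=(d<.03)&(C[...,2]>.163)&(C[...,2]<.19)&(hsv[...,1]>150)
P=C[m][:,:2];w,V=np.linalg.eigh(np.cov(P.T));print(m.sum(),P.mean(0),"z",np.percentile(C[m][:,2],[50,90]),"pca",np.degrees(np.arctan2(V[1,1],V[0,1])),cv2.minAreaRect((P*1000).astype(np.float32)))
a=(hsv[...,1]<60)&(hsv[...,2]>150)&(d<.07)&(d>.03)&(abs(C[...,2]-.145)<.012);print("panel z",np.median(C[a][:,2]),a.sum())
E
python3 f.py
```

```text
16.3667 [ 0.4729 -0.0724  0.1501] tool y -86.77553241032867 [-4.8866 -0.1554 19.8175] [-0.1502  0.8238  0.085 ]
1331 [ 0.475  -0.0719] z [0.1814 0.1827] pca -172.80963485769578 ((473.0017395019531, -75.82202911376953), (36.01556396484375, 29.494699478149414), 32.160701751708984)
panel z 0.14672897480397246 18177
```

Request:
move_arm(
  increments=[0, 0, 4, 0, 0, 0.001, 0.75, 0, 0, 8, 0, 0, 0.002, 0.75, 0, 0, 12, 0, 0, 0.003, 0.75, 0, 0, 16, 0, 0, 0.004, 0.75, 0, 0, 20, 0, 0, 0.005, 0.75, 0, 0, 20, 0, 0, 0.005, 0.75],
)

```text
time: 16.92
tcp_pos: [0.4727, -0.0721, 0.1435]
eef_rot: [[0.958, -0.288, 0.004], [-0.288, -0.958, -0.002], [0.004, 0.001, -1.0]]
ft_force: [1.0, -1.6, 6.3]
grip_width: 0.125
grip_force: 3.2
```

```bash
python3 f.py; python3 - <<'E'
from h import *
im=get_image("wrist");cv2.imwrite("pics/f.png",cv2.resize(im["pixels"][130:322,130:386],(800,600)))
E
```

```text
16.9167 [ 0.4727 -0.0721  0.1435] tool y -106.75648490800198 [ 0.9892 -1.5973  6.2862] [-0.2642 -0.141   0.0154]
1155 [ 0.475  -0.0727] z [0.1742 0.176 ] pca 171.36043553352042 ((471.7453308105469, -76.58567810058594), (34.881744384765625, 29.596467971801758), 16.46636390686035)
panel z 0.1403759020316791 19010
```

View pics/f.png

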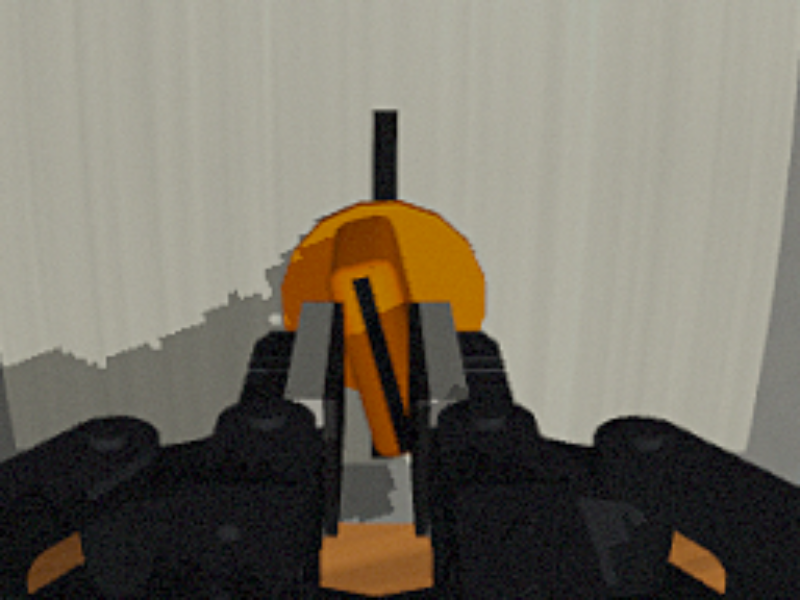

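The key has dropped through and the hatch is almost flush, but the slot is still about 12° ccw of the mark (slot (362,280)-(405,450), mark vertical at x 385). I press harder, then twist the rest.

Request:
move_arm(
  increments=[0, 0, 0, 0, 0, 0.002, 0.75, 0, 0, 0, 0, 0, 0.004, 0.75, 0, 0, 0, 0, 0, 0.005, 0.75, 0, 0, 0, 0, 0, 0.005, 0.75, 0, 0, 4, 0, 0, 0.005, 0.75, 0, 0, 8, 0, 0, 0.005, 0.75, 0, 0, 12, 0, 0, 0.005, 0.75, 0, 0, 12, 0, 0, 0.005, 0.75],
)

```text
time: 17.68
tcp_pos: [0.4735, -0.073, 0.1422]
eef_rot: [[0.877, -0.48, 0.007], [-0.48, -0.877, -0.005], [0.008, 0.001, -1.0]]
ft_force: [-10.4, 0.4, 38.3]
grip_width: 0.127
grip_force: 19.3
```

```bash
cat > sl.py <<'E'
from h import *
s,im,T=wrist();h=cv2.cvtColor(im["pixels"],cv2.COLOR_BGR2HSV);C=wcloud(im,T)
# slot: dark pixels at wing-top height
zt=np.percentile(C[(np.hypot(C[...,0]-.4725,C[...,1]+.072)<.02)&(h[...,1]>150)&(C[...,2]<.19)][:,2],85)
m=(h[...,2]<70)&(abs(C[...,2]-zt)<.006)&(np.hypot(C[...,0]-.4725,C[...,1]+.072)<.025)
def fit(mask,z):
    k,l,st,_=cv2.connectedComponentsWithStats(mask.astype(np.uint8));b=1+np.argmax(st[1:,4]);v,u=np.nonzero(l==b)
    d=rays(im,np.c_[u,v])@T[:3,:3].T;P=(T[:3,3]+d*((z-T[2,3])/d[:,2])[:,None])[:,:2]
    w,V=np.linalg.eigh(np.cov(P.T));a=np.degrees(np.arctan2(V[1,1],V[0,1]));print(len(u),P.mean(0),"angle",(a+90)%180-90,"len/wid",np.sqrt(12*w))
print("top z",zt);fit(m,zt)
d=np.hypot(C[...,0]-.4725,C[...,1]+.072)
fit((h[...,2]<90)&(d<.05)&(d>.021)&(C[...,0]>.485)&(abs(C[...,2]-.14)<.008),.141)
print(s["ft_force"],s["tcp_pos"],s["time"])
cv2.imwrite("pics/sl.png",cv2.resize(im["pixels"][170:300,185:325],(560,520),interpolation=cv2.INTER_CUBIC))
E
python3 sl.py
```

```text
top z 0.17422362877965433
266 [ 0.47019154 -0.07284994] angle -13.936916491993088 len/wid [0.00264235 0.0318903 ]
174 [ 0.49908377 -0.08181867] angle -16.654502097108605 len/wid [0.00467865 0.01419147]
[-10.43984445   0.40623155  38.30174747] [ 0.47346894 -0.07298951  0.14216087] 17.6833
```

View pics/sl.png

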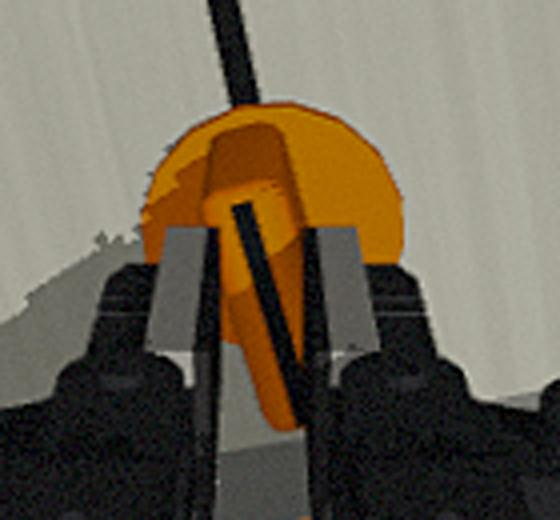

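The slot is at -13.9° and the mark at -16.7°, so the fastener is at about 0.05 rad. I ease the push to roughly 20 N and check that the hatch stays flush.

Request:
move_arm(
  increments=[0, 0, 0, 0, 0, -0.001, 0.75, 0, 0, 0, 0, 0, -0.002, 0.75, 0, 0, 0, 0, 0, -0.002, 0.75, 0, 0, 0, 0, 0, -0.002, 0.75],
)

```text
time: 18.07
tcp_pos: [0.4732, -0.0729, 0.1426]
eef_rot: [[0.879, -0.478, 0.006], [-0.478, -0.879, -0.004], [0.007, 0.001, -1.0]]
ft_force: [-5.7, -2.2, 23.8]
grip_width: 0.128
grip_force: 12.0
```

```bash
python3 sl.py; python3 - <<'E'
from h import *
s,im,T=wrist();C=wcloud(im,T)
R=np.array([[.9568,-.2907],[.2907,.9568]]);B=(C[...,:2]-[.6035,.018])@R.T
f=lambda x0,x1,y0,y1:np.median(C[(B[...,0]>x0)&(B[...,0]<x1)&(B[...,1]>y0)&(B[...,1]<y1)&(im["depth"]>0)][:,2])
print("panel by fastener",f(-.09,-.04,-.09,-.05),"panel far",f(.0,.1,-.09,-.05),"deck",f(-.15,-.05,-.015,.02))
m=(np.hypot(C[...,0]-.5155,C[...,1]-.1224)<.03)&(abs(C[...,2]-.1675)<.005);print(m.sum())
P=C[m][:,:2]
if len(P)>30: print("knob",cv2.minAreaRect((P*1000).astype(np.float32)))
E
```

```text
top z 0.17426113656801728
264 [ 0.47020046 -0.07287504] angle -14.065287709122487 len/wid [0.0026066  0.03199032]
180 [ 0.4990019  -0.08185571] angle -16.962585569363824 len/wid [0.00472097 0.01450716]
[-5.74289943 -2.20579108 23.77464472] [ 0.47317073 -0.07286489  0.14261033] 18.0667
panel by fastener 0.24728353973113973 panel far 0.1400701429884963 deck 0.12958268365768555
609
knob ((515.5895385742188, 121.32916259765625), (15.928702354431152, 43.32865905761719), 73.16095733642578)
```

```bash
python3 -c "
from bench import sign_off
print(sign_off())"
```

```text
the job is handed in; nothing more can be done
None
```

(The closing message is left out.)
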